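# Lock a hammer-head stop pin into the slotted drying rail

### The job

Take the black-gripped stop pin out of its wooden block and put its hammer head down into the slot of the aluminium rail beside the orange pointer. Gently press it down against the spring strip inside, turn it a quarter turn and let it rise so that its head is caught across the slot under both lips, then let go of it. Do not force it against the rail, and leave the pink pot, the soap and the cup where they are.

Things in the scene. Friction and masses are not known exactly. Their poses are not given: they have to be found in the camera images.
- rail: Dark base plate, 86 (x) by 320 (y) by 3 mm, fixed on the worktop; origin: centre of its underside, z up. On it, along y, stands a slotted aluminium strut 42 mm wide, 260 mm long, its top at z = 40 mm. The strut is clamped square but anywhere within 12 mm of the plate's centre line to either side (x); this is not measured: feel for it. A grey-gripped pin locked at y = -105 mm shows the finished state.
- spring_strip (a joint): Black spring strip that fills the strut's channel (35 mm wide inside). 0 = at rest, its top 10 mm below the strut's top; grows as it is pressed straight down, about 0.8 N per mm; stops hard at 14.5 mm (0.0145).
- mark (a point): Point over the base plate's centre line, at the height of the strut's top (40 mm), abreast of the orange pointer (12 mm wide, on the plate's edge nearer the robot, 48 mm high, its inner face 39 mm from the centre line). Axes as the rail's. The slot runs along y within 12 mm (x) of this point, 14 mm wide. Its lips are 4 mm thick, with turned-in edges down to z = 32 mm.
- pin_mid (a point): Centre of the loose stop pin's black grip, a block 22 (x) by 36 (y) by 57 mm (z) with a white line along y on top; z up when it stands. Below: a steel collar 42 mm across, 5 mm thick, its underside 33.5 mm below this point, then a 10 mm round neck and the hammer head, 12 mm wide (x), 34 mm long (y), its underside 61.5 mm below this point. The pin weighs 0.11 to 0.18 kg.
- pin_foot (a point): Centre of the head's underside; axes as pin_mid. The head is 7 mm high, 10 mm at its horns (8 mm wide, 10.7 to 17 mm either side along y). In the channel it can be turned either way once this point is at least 18.5 mm below the strut's top (spring pressed 8.5 mm or more, 7 N). Caught crosswise, the lips' edges lie between the horns, this point 15 mm below the top.
- parking_block: Wooden block, 70 (x) by 90 (y) by 24 mm, fixed; origin: centre of its underside. The pin stands upright in its loose pocket, 18 by 41 mm, 12 mm deep, the head along the block's y; lift it straight up.
- pink_pot: Bystander: small pot with pink contents and white lid, 73 mm across, 65 mm high; origin: centre of underside.
- soap: Bystander: lilac bar of soap 73 x 53 x 26 mm; origin: centre of underside.
- cup: Bystander: white porcelain cup 88 x 110 x 61 mm; origin: centre of underside.
Not all that is in view belongs to the job. Of the things that look like the part that bears pin_mid, the larger one is meant.

How it is judged:
On the way, in this order (a step that is already met when the one before it is completed fails the run):
1. the head is in the slot, lengthwise, pressed into the spring below the lips (z of pin_foot in the frame of rail below 0.0225 m and angle between the y axis of pin_foot and the y axis of rail, either way round below 0.35 rad and y of pin_foot in the frame of mark between -0.014 and 0.014 m and horizontal distance between pin_foot and mark below 0.02 m), for 0.1 s.
2. the head has been turned crosswise below the lips (z of pin_foot in the frame of rail below 0.0275 m and angle between the y axis of pin_foot and the x axis of rail, either way round below 0.3 rad and y of pin_foot in the frame of mark between -0.014 and 0.014 m and horizontal distance between pin_foot and mark below 0.02 m), for 0.1 s.
At the end, for the whole second after the job is handed in: The pin stands upright (within 7 degrees) and still in the rail, abreast of the pointer within 14 mm along the slot, its head crosswise within 17 degrees and risen under the lips (underside 22.5 to 27.5 mm above the rail's underside), released (all of step 2 and z of pin_foot in the frame of rail above 0.0225 m and angle between pin_foot's own z axis and vertical below 0.12 rad and linear speed of pin below 0.02 m/s); the robot touches nothing.
It fails at once if the pin is forced against the rail or its spring strip with more than 50 N (contact force between pin and rail above 50 N).
It fails at once if the pink pot is pushed more than 20 mm (distance of pink_pot from where it was at the start of the episode above 0.02 m).
It fails at once if the soap is pushed more than 20 mm (distance of soap from where it was at the start of the episode above 0.02 m).
It fails at once if the cup is pushed more than 20 mm (distance of cup from where it was at the start of the episode above 0.02 m).
It also fails if it takes over 69 s, if anything falls off the work surface, if the arm or the gripper's body presses on something with over 40 N, if the wrist force passes 120 N, or if a joint passes its speed limit or range.

### The arm

A 6-joint arm with a two-finger parallel gripper is mounted at the origin on a cart in front of the work surface, level with it; the furniture and walls round the work are solid. World frame = base frame: x ahead of the robot, y to its left, z up, the work surface at z = 0. Lengths are in m, angles in rad, forces in N, time in s.
With the tool pointing down it reaches from about 0.325 to 1 m from the base axis. Payload 5.1 kg.
Tool frame: the origin (TCP) lies between the finger pads; the fingertips stand 17 mm ahead of it and the grasp point (between the pads) lies 2 mm behind it; x points along the fingers, y is the direction in which the jaws open and shut, and the axes are right-handed (so a half turn about x gives the same grasp; the last joint's range is limited). The gripper opens to 85 mm and grips with 20 to 120 N. Pads are 22 mm wide; open, the fingers measure 114 mm over their backs; the gripper's body (76 mm by 85 mm) begins 54 mm behind the grasp point. The pads swing forward as they close: fully open they stand 13 mm farther back than shut.
Start: joints at [1.191, 0.124, 1.65, -0, 1.367, -0.083], TCP at [0.19, 0.622, 0.248] pointing down, gripper open.
Joint ranges: [-2.61, 2.61], [-1.02, 2.33], [0.03, 2.71], [-1.35, 4.49], [0.32, 2.68], [-2.91, 2.91]. Speed limits (rad/s): [2.57, 2.57, 3.14, 3.14, 3.14, 3.14].

### API

Orientations are given as a 3x3 rotation matrix whose columns are the frame's x, y, z axes.
In Python, from plant import arm gives the robot as it stands. The module is installed in compiled form; this text tells all that it offers.
- The arm moves only by the tool send_rows, never from a script. Its argument "deltas" is a list that holds one entry, the list of rows, each a list of 7 numbers: the gripper's target within -1 to 1 (shut at 1, half-way at 0, fully open at -1), then the shift along the tool's x, y, z in m, then the turn, a rotation vector about the tool's x, y, z in degrees. A call has 1 to 8 rows; each row shifts and turns the commanded pose from where the row before left it, along the tool's axes as they then stand; what a row does not reach is not made up. A row lasts 1/10 s, in which the tool goes at most 50 mm and 8.59 degrees, less where a joint would pass 70% of its speed; a pose out of reach is approached as far as the arm can. A call with a gripper value outside its range is refused whole. The fingers move at their own pace and stop on an object; "newtons" is the grip in N (left out, the last holds). Time passes only in rows, so rows that do not move let the fingers close. It gives the time, the measured TCP pose, the force and the opening at its end, in the units of the state.
- arm.read_state(): the state, without advancing time (a new reading comes with each control period).
- arm.grab_frame(name): name is "scene" or "top" or "wrist"; returns a dict with "pixels" (384x512x3 uint8, red, green, blue), "range_z" (384x512 float32, m along the optical axis (not along the pixel's ray), 0 where there is no reading), "mtx" (3x3 intrinsics, pixels), "eye" and "orientation" of the camera in the world; the wrist camera has in their place "T_tool_cam" (4x4, takes a point from camera to tool coordinates, whose origin is the TCP and whose axes are the tool frame's). Camera axes: x right, y up, looking along -z (the intrinsics and any distortion apply to the point x, -y, -z); pixel columns grow to the right and rows downward; lengths in m; the calibration is good to about 2 mm. A picture is of the moment at which its call begins: read the wrist's pose just before it.
- arm.job_done(): hands the job in, once; it reports no verdict.
The state is a dict: "time_s": time; "qpos": joint angles; "dq": joint speeds; "tau": joint torques, N m; "tool_pos": TCP position; "eef_rot": TCP orientation; "contact_force": force on the tool from outside, world axes, zero at the start; "ft_torque": the same for the moment, N m; "width": opening from 0.0 (shut) to 1.0 (fully open).
Only numpy, scipy, OpenCV 4.12 (cv2) and the standard library are available. Lean on these libraries where they do the work, as an engineer would, in place of code of your own. Each camera call takes 0.05 s, during which the arm holds its last target.

## Working session

There is one attempt and no reset: what is moved stays moved. The work goes in short steps, Python scripts to look and compute and a tool call to move; the robot and the scene stay as the last step left them, time stands still between calls to the robot, and variables do not carry over. Pictures are saved under pics/ and viewed, and the job is handed in when it is done.

Besides the shell and the picture viewer there is one more tool, called after "Call:" in YAML: its name, and indented under it one key for each argument. send_rows: Moves the arm, as the interface text tells. Its arguments: {"type":"object","properties":{"deltas":{"type":"array","items":{"type":"array","items":{"type":"array","items":{"type":"number"}}}},"newtons":{"type":"number"}},"required":["deltas"]}

```bash
mkdir -p pics; cat > h.py <<'E'
import numpy as np, cv2
from plant import arm
def snap(n):
    f=arm.grab_frame(n); np.savez(f'{n}.npz',**{k:v for k,v in f.items() if isinstance(v,(np.ndarray,list,tuple))}); return f
def cloud(f,R=None,t=None):
    K=np.array(f['mtx']);z=f['range_z'];v,u=np.mgrid[0:z.shape[0],0:z.shape[1]]
    p=np.stack([(u-K[0,2])/K[0,0]*z,-(v-K[1,2])/K[1,1]*z,-z],-1)
    if R is None: R=np.array(f['orientation']);t=np.array(f['eye'])
    if R.shape!=(3,3):
        print('orient shape',R.shape)
    return p@R.T+t
def save(img,n,s=1.5):
    cv2.imwrite(f'pics/{n}.png',cv2.cvtColor(cv2.resize(img,None,fx=s,fy=s,interpolation=cv2.INTER_CUBIC),cv2.COLOR_RGB2BGR))
E
python3 - <<'E'
from h import *
s=arm.read_state(); print({k:np.round(v,3).tolist() for k,v in s.items()})
for n in('scene','top'):
    f=snap(n); print(n,list(f.keys()),np.round(f['mtx'],1).tolist(),f['eye'],f['orientation']); save(f['pixels'],n+'0')
E
```

```text
{'time_s': 0.0, 'qpos': [1.191, 0.124, 1.652, 0.0, 1.368, -0.083], 'dq': [-0.002, -0.001, 0.0, 0.001, 0.002, -0.003], 'tau': [0.001, -42.359, -36.546, -0.0, 0.007, -0.0], 'tool_pos': [0.19, 0.621, 0.247], 'eef_rot': [[-0.001, 0.292, 0.956], [-0.002, 0.956, -0.292], [-1.0, -0.002, -0.0]], 'contact_force': [-0.506, 0.435, -0.599], 'ft_torque': [0.026, 0.013, 0.033], 'width': 1.001}
scene ['pixels', 'range_z', 'mtx', 'eye', 'orientation'] [[362.4, 0.0, 251.0], [0.0, 362.4, 187.9], [0.0, 0.0, 1.0]] [-0.05972519 -0.27714988  0.41038509] [[ 0.61748441  0.32880644 -0.71456234]
 [-0.78623541  0.23099748 -0.57312655]
 [-0.0233856   0.91571092  0.40115661]]
top ['pixels', 'range_z', 'mtx', 'eye', 'orientation'] [[364.3, 0.0, 254.7], [0.0, 364.3, 196.9], [0.0, 0.0, 1.0]] [0.43807607 0.18864967 0.91471573] [[-0.02582548  0.99194615 -0.1239995 ]
 [-0.99894718 -0.03031223 -0.03443406]
 [-0.03791544  0.12297968  0.99168464]]
```

View pics/scene0.png

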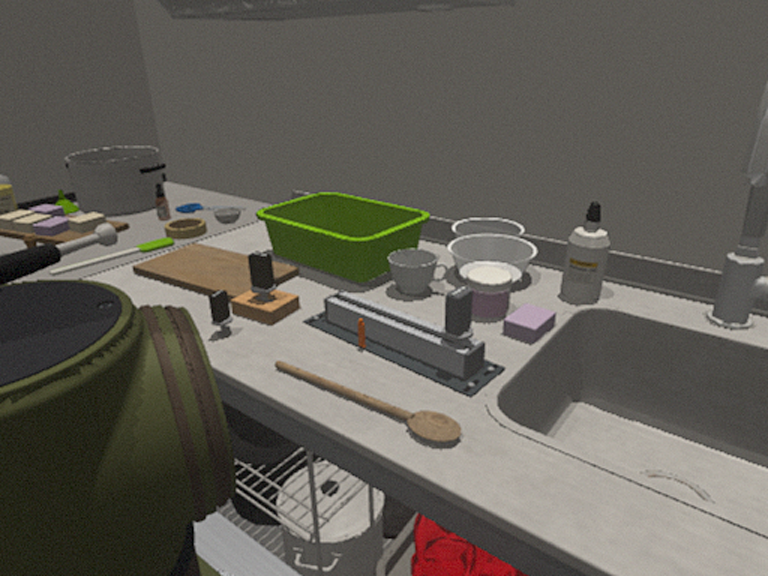

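View pics/top0.png

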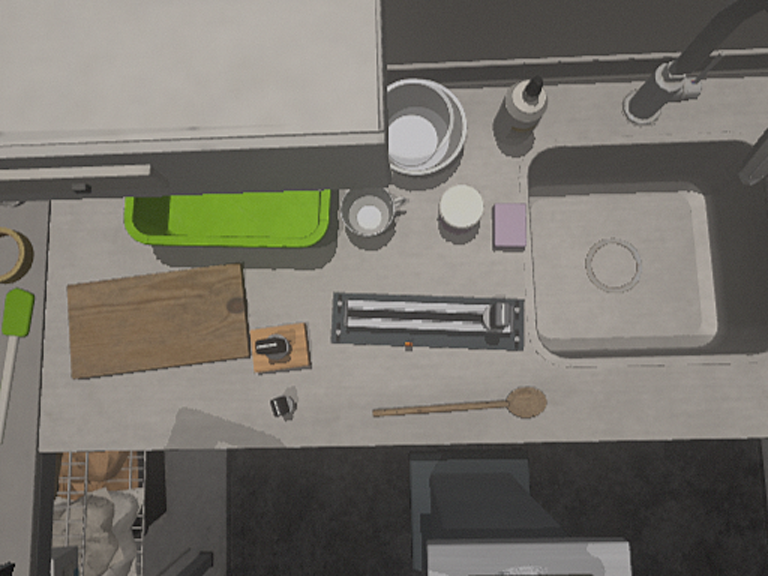

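Candidates for the stop pin, in the 768-px top view: the black pin in the wooden block at (270,346), a smaller black pin standing free at (283,405), and the grey locked pin at (497,317). I choose the one in the block, which is also the larger black one. Next I'll check it in a close crop and measure.

```bash
python3 - <<'E'
from h import *
f=dict(np.load('top.npz')); g=dict(np.load('scene.npz'))
P=cloud(f); px=f['pixels']
a=cv2.resize(px[195:290,150:250],None,fx=5,fy=5,interpolation=cv2.INTER_CUBIC)
b=cv2.resize(px[185:240,215:355],None,fx=5,fy=5,interpolation=cv2.INTER_CUBIC)
save(a,'crop_a',1);save(b,'crop_b',1)
c=cv2.resize(g['pixels'][150:260,130:350],None,fx=3.5,fy=3.5,interpolation=cv2.INTER_CUBIC);save(c,'crop_c',1)
def q(n,r,c): print(n,np.round(P[r,c],4))
for n,c,r in [('block pin',270,346),('decoy',283,405),('grey',497,310),('block corner',258,365),('ptr',408,345),('pot',460,207),('soap',509,225),('cup',369,213),('counter',330,380),('railL',336,335),('railR',518,340),('cab',200,80),('cabedge',300,155)]:
    q(n,int(r/1.5),int(c/1.5))
# rail plate: dark, height ~3mm
z=P[...,2]
def rect(mask,n):
    m=cv2.morphologyEx(mask.astype(np.uint8),cv2.MORPH_CLOSE,np.ones((3,3)))
    k,l,st,ce=cv2.connectedComponentsWithStats(m)
    for i in range(1,k):
        if st[i,4]>40:
            pts=P[l==i][:,:2].astype(np.float32); pts=pts[np.isfinite(pts).all(1)]
            print(n,st[i].tolist(),[np.round(t,4).tolist() if not np.isscalar(t) else round(t,1) for t in cv2.minAreaRect(pts)], 'zmed',np.round(np.median(P[l==i][:,2]),4))
roi=np.zeros(z.shape,bool);roi[190:240,215:355]=1
rect(roi&(px.max(-1)<75)&(z<0.03),'plate')
rect(roi&(z>0.03)&(z<0.046),'strut')
rect(roi&(z>0.055),'grey')
roi[:]=0;roi[200:290,155:215]=1
rect(roi&(z>0.015)&(z<0.03),'block'); rect(roi&(z>0.05),'pins')
hsv=cv2.cvtColor(px,cv2.COLOR_RGB2HSV)
roi[:]=0;roi[190:240,215:355]=1
rect(roi&(hsv[...,0]<15)&(hsv[...,1]>140),'ptr')
m=roi&(hsv[...,0]<15)&(hsv[...,1]>140);print(np.round(P[m],4))
E
```

```text
block pin [0.47   0.3861 0.1026]
decoy [0.3792 0.3758 0.069 ]
grey [0.5125 0.0505 0.1188]
block corner [0.442  0.426  0.0204]
ptr [0.4677 0.1793 0.0029]
pot [0.6826 0.0918 0.0639]
soap [0.6598 0.0075 0.0262]
cup [0.6941 0.2388 0.0067]
counter [ 0.4142  0.3107 -0.0012]
railL [0.4885 0.2992 0.0018]
railR [ 0.4725 -0.0007  0.0065]
cab [0.6005 0.299  0.6265]
cabedge [0.5602 0.2449 0.6109]
plate [232, 207, 90, 8, 418] [[0.4791, 0.1707], [0.218, 0.0843], 86.1] zmed 0.0294
plate [231, 218, 115, 15, 398] [[0.479, 0.1399], [0.2845, 0.0309], 87.3] zmed 0.0028
strut [229, 199, 114, 23, 1712] [[0.4855, 0.1488], [0.2723, 0.1], 86.2] zmed 0.039
grey [322, 201, 18, 19, 290] [[0.4842, 0.1115], [0.0398, 0.1753], 18.1] zmed 0.1124
block [155, 200, 51, 48, 1137] [[0.4523, 0.3465], [0.3035, 0.1011], 68.0] zmed 0.0227
pins [170, 222, 21, 14, 208] [[0.4507, 0.3025], [0.2275, 0.0295], 77.1] zmed 0.1006
pins [179, 263, 14, 15, 114] [[0.4061, 0.2907], [0.0283, 0.2138], 17.3] zmed 0.0681
[[0.471  0.182  0.0489]
 [0.4709 0.1796 0.0508]
 [0.4688 0.182  0.0448]
 [0.4687 0.1797 0.0451]
 [0.4688 0.1772 0.0403]
 [0.4687 0.1749 0.0425]]
```

View pics/crop_a.png

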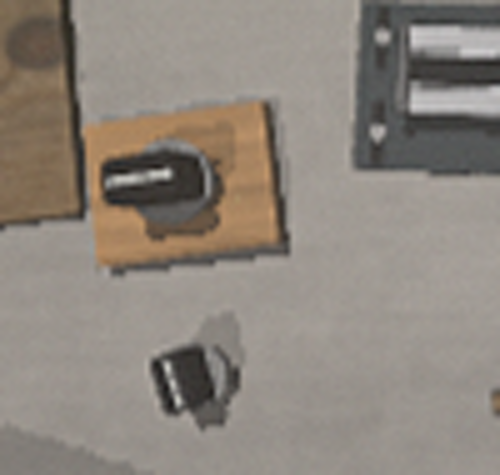

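View pics/crop_b.png

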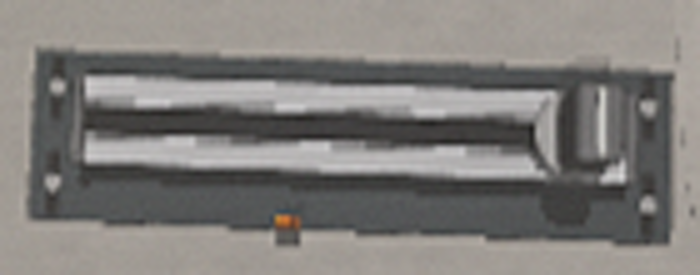

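View pics/crop_c.png

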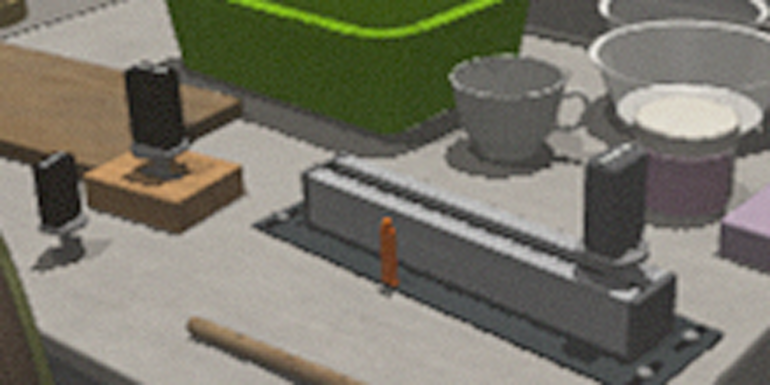

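The crop confirms it: the black grip with the white line sits over its steel collar in the wooden block at crop (155,178), and the free pin at crop (185,378) is smaller. I'll move above it for a close wrist view.

Call:
send_rows:
  deltas:
    - [[-1,-0.007,-0.019,0.042,0,0,0],[-1,-0.007,-0.019,0.042,0,0,0],[-1,-0.007,-0.019,0.042,0,0,0],[-1,-0.007,-0.019,0.042,0,0,0],[-1,-0.007,-0.019,0.042,0,0,0],[-1,-0.007,-0.019,0.042,0,0,0],[-1,-0.007,-0.019,0.042,0,0,0],[-1,-0.007,-0.019,0.042,0,0,0]]

```text
time_s: 0.9
tool_pos: [0.4679, 0.3764, 0.3041]
eef_rot: [[-0.001, 0.292, 0.956], [-0.0, 0.956, -0.292], [-1.0, -0.0, -0.0]]
contact_force: [-0.1, 0.7, 0.6]
width: 1.0
```

Call:
send_rows:
  deltas:
    - [[-1,0,0,0,8.4,0,0],[-1,0,0,0,8.4,0,0],[-1,0,0,0,8.4,0,0],[-1,0,0,0,8.4,0,0],[-1,0,0,0,8.4,0,0],[-1,0,0,0,8.4,0,0],[-1,0,0,0,8.4,0,0],[-1,0,0,0,8.4,0,0]]

```text
time_s: 1.7
tool_pos: [0.4667, 0.3778, 0.3036]
eef_rot: [[-0.001, 0.995, 0.095], [-0.001, 0.095, -0.995], [-1.0, -0.001, 0.001]]
contact_force: [-0.5, 0.4, 0.2]
width: 1.005
```

```bash
cat >> h.py <<'E'
def wrist(name):
    s=arm.read_state(); f=arm.grab_frame('wrist'); T=np.array(f['T_tool_cam']);R=np.array(s['eef_rot']);t=np.array(s['tool_pos'])
    Rw=R@T[:3,:3]; tw=R@T[:3,3]+t
    f['orientation']=Rw; f['eye']=tw
    np.savez(f'{name}.npz',pixels=f['pixels'],range_z=f['range_z'],mtx=f['mtx'],orientation=Rw,eye=tw)
    save(f['pixels'],name); return s,f
def st():
    s=arm.read_state(); R=np.array(s['eef_rot']); print('t',round(s['time_s'],2),'pos',np.round(s['tool_pos'],4),'yaw',round(float(np.degrees(np.arctan2(R[1,1],R[0,1]))),2),'xax',np.round(R[:,0],4),'F',np.round(s['contact_force'],1),'M',np.round(s['ft_torque'],2),'w',round(s['width'],3)); return s
E
python3 - <<'E'
from h import *
st(); s,f=wrist('w1'); print(np.round(f['T_tool_cam'],4).tolist(), f['eye'])
E
```

```text
t 1.7 pos [0.4667 0.3778 0.3036] yaw 5.45 xax [-1.e-03 -7.e-04 -1.e+00] F [-0.5  0.4  0.2] M [ 0.05 -0.05  0.03] w 1.005
[[0.0005, 0.2792, -0.9602, -0.1269], [1.0, -0.0001, 0.0005, -0.0004], [0.0, -0.9602, -0.2792, -0.0702], [0.0, 0.0, 0.0, 1.0]] [0.45983834 0.44765777 0.4304642 ]
```

View pics/w1.png

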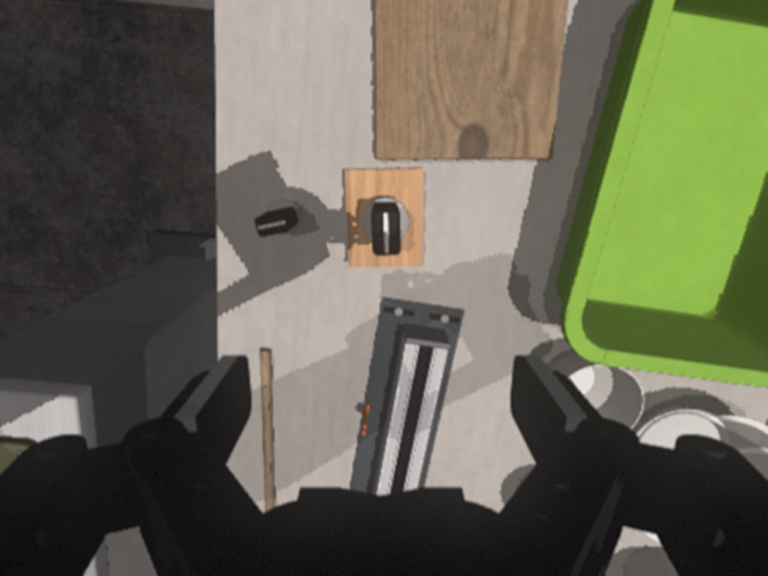

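The wrist view shows the block pin at (386,227) with its white line vertical, the rail below it with its slot dark at (415,420), and the orange pointer at (364,420). Measuring now.

```bash
python3 - <<'E'
from h import *
f=dict(np.load('w1.npz'));P=cloud(f);z=P[...,2];px=f['pixels']
def rect(m,n,minA=30):
    k,l,stt,ce=cv2.connectedComponentsWithStats(m.astype(np.uint8))
    for i in range(1,k):
        if stt[i,4]>minA:
            q=P[l==i]; r=cv2.minAreaRect(q[:,:2].astype(np.float32)); lo,hi=np.percentile(q[:,:2],[2,98],axis=0)
            print(n,stt[i].tolist(),np.round(r[0],4),np.round(r[1],4),round(r[2],1),'z',np.round(np.median(q[:,2]),4),'mean',np.round(q.mean(0),4))
roi=np.zeros(z.shape,bool);roi[100:190,210:300]=1
rect(roi&(z>0.095)&(z<.11),'griptop')
rect(roi&(z>0.02)&(z<.028),'block')
hsv=cv2.cvtColor(px,cv2.COLOR_RGB2HSV)
m=roi&(hsv[...,1]>70)&(hsv[...,0]<25)&(z<.03);rect(m,'blockcol')
w=roi&(px.min(-1)>150)&(z>.09); rect(w,'white',3)
q=P[w];v=np.linalg.svd(q[:,:2]-q[:,:2].mean(0))[2][0];print('line yaw',np.degrees(np.arctan2(-v[0],v[1])))
roi[:]=0;roi[190:330,225:312]=1
rect(roi&(z>0.036)&(z<.045),'strut')
rect(roi&(px.max(-1)<80)&(z<.012)&(z>-.002),'plate')
o=(hsv[...,1]>130)&(hsv[...,0]<14)&roi; print('ptr',np.round(P[o],4))
E
```

```text
griptop [247, 138, 20, 32, 593] [0.4681 0.392 ] [0.0214 0.0351] 6.0 z 0.1029 mean [0.4684 0.3927 0.1026]
block [230, 112, 52, 66, 2394] [0.468  0.3905] [0.07   0.0904] 6.4 z 0.0251 mean [0.4674 0.3946 0.0251]
blockcol [251, 100, 49, 6, 285] [0.4883 0.4499] [0.0651 0.0065] 5.4 z 0.017 mean [0.4879 0.4499 0.0171]
blockcol [230, 112, 52, 66, 2375] [0.4673 0.3872] [0.0716 0.0964] 6.9 z 0.0251 mean [0.4674 0.3947 0.025 ]
white [256, 142, 3, 14, 38] [0.4679 0.3986] [0.0023 0.0147] 5.6 z 0.1039 mean [0.4679 0.3987 0.104 ]
line yaw -170.70695413437278
strut [251, 223, 49, 107, 2035] [0.5145 0.1898] [0.1851 0.0428] 86.4 z 0.0407 mean [0.5144 0.2008 0.0406]
plate [234, 200, 74, 129, 2053] [0.5075 0.1846] [0.2392 0.0826] 85.9 z 0.004 mean [0.4935 0.2299 0.0041]
plate [291, 249, 8, 26, 62] [0.5491 0.2056] [0.0466 0.0044] 86.6 z 0.004 mean [0.5491 0.2062 0.0039]
ptr [[0.4671 0.1844 0.0078]
 [0.4687 0.1849 0.0083]
 [0.4704 0.1838 0.0063]
 [0.4672 0.1847 0.0112]
 [0.4688 0.1859 0.0129]
 [0.4705 0.1816 0.0057]
 [0.4673 0.1848 0.0142]
 [0.4689 0.1836 0.012 ]
 [0.4707 0.1792 0.0049]
 [0.4674 0.1843 0.0164]
 [0.469  0.185  0.0172]
 [0.4598 0.4477 0.4305]
 [0.4675 0.1846 0.0196]
 [0.4691 0.1839 0.0184]
 [0.4711 0.1745 0.0033]
 [0.4676 0.1848 0.0227]
 [0.4692 0.1846 0.0222]
 [0.4677 0.1849 0.0257]
 [0.4679 0.1853 0.0318]
 [0.4681 0.1844 0.0357]
 [0.4667 0.1858 0.0432]
 [0.4683 0.185  0.0418]
 [0.4668 0.1852 0.0448]
 [0.4684 0.1847 0.044 ]
 [0.467  0.1825 0.0435]
 [0.4685 0.1827 0.0435]
 [0.4671 0.1821 0.0454]
 [0.4687 0.1808 0.0433]
 [0.4672 0.181  0.0464]
 [0.4687 0.1813 0.0466]
 [0.4673 0.1809 0.0486]
 [0.4688 0.1809 0.0484]
 [0.4661 0.1739 0.0413]
 [0.4675 0.1782 0.0473]
 [0.469  0.1788 0.0479]
 [0.4662 0.173  0.0426]
 [0.4676 0.1775 0.0487]
 [0.4702 0.1453 0.003 ]]
```

The pin is at (0.468, 0.392), yaw 6.2°, grip top at 0.103, and the sizes match: grip 21×35 mm, block 70×90 mm. I'll descend with TCP at z≈0.0745.

Call:
send_rows:
  deltas:
    - [[-1,0.03,0.0026,-0.014,-0.7,0,0],[-1,0.045,0,0,0,0,0],[-1,0.045,0,0,0,0,0],[-1,0.04,0,0,0,0,0],[-1,0.03,0,0,0,0,0],[-1,0.02,0,0,0,0,0],[-1,0.019,0,0,0,0,0],[-1,0,0,0,0,0,0]]

```text
time_s: 2.55
tool_pos: [0.4658, 0.3905, 0.0713]
eef_rot: [[-0.006, 0.993, 0.115], [-0.004, 0.115, -0.993], [-1.0, -0.007, 0.004]]
contact_force: [-0.9, -0.1, -0.4]
width: 0.999
```

```bash
python3 - <<'E'
from h import *
st(); s,f=wrist('w2')
E
```

```text
t 2.55 pos [0.4658 0.3905 0.0713] yaw 6.61 xax [-0.0061 -0.0043 -1.    ] F [-0.9 -0.1 -0.4] M [-0.05  0.04  0.02] w 0.999
```

View pics/w2.png

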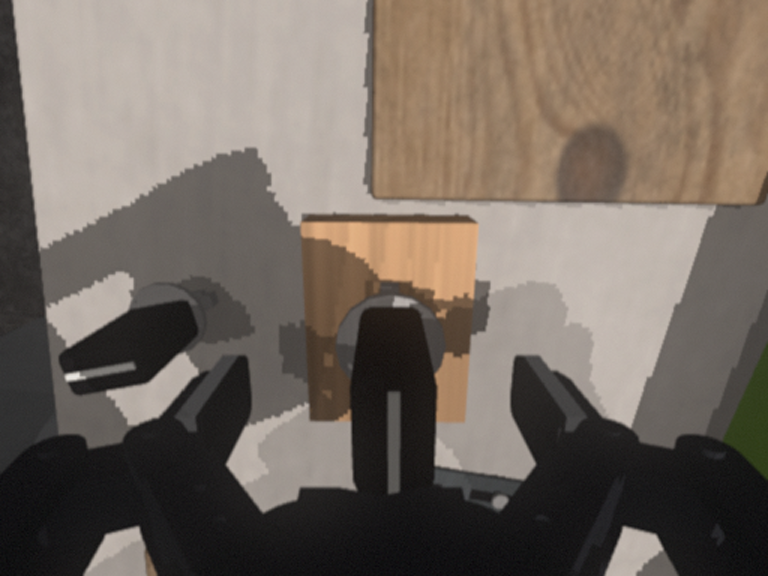

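The grip at (393,400) sits between the fingers, about 2 mm right of centre. I'll nudge over and close.

Call:
send_rows:
  deltas:
    - [[-1,-0.002,0.002,0,0,0,0],[0,0,0,0,0,0,0],[1,0,0,0,0,0,0],[1,0,0,0,0,0,0],[1,0,0,0,0,0,0],[1,0,0,0,0,0,0],[1,0,0,0,0,0,0],[1,0,0,0,0,0,0]]
  newtons: 60

```text
time_s: 3.4
tool_pos: [0.4703, 0.3925, 0.0778]
eef_rot: [[0.0, 0.994, 0.113], [0.0, 0.113, -0.994], [-1.0, 0.0, -0.0]]
contact_force: [-0.4, 0.0, 2.4]
width: 0.251
```

```bash
python3 - <<'E'
from h import *
st()
E
```

```text
t 3.4 pos [0.4703 0.3925 0.0778] yaw 6.49 xax [ 4.e-04  3.e-04 -1.e+00] F [-0.4  0.   2.4] M [-0.03  0.09  0.08] w 0.251
```

Call:
send_rows:
  deltas:
    - [[1,-0.01,0,0,0,0,0],[1,-0.015,0,0,0,0,0],[1,-0.02,0,0,0,0,0],[1,-0.025,0,0,0,0,0],[1,-0.02,0,0,0,0,0],[1,-0.01,0,0,0,0,0],[1,0,0,0,0,0,0],[1,0,0,0,0,0,0]]

```text
time_s: 4.2
tool_pos: [0.4698, 0.3921, 0.1768]
eef_rot: [[-0.001, 0.994, 0.113], [-0.0, 0.113, -0.994], [-1.0, -0.001, 0.0]]
contact_force: [0.4, 0.6, -1.4]
width: 0.246
```

```bash
python3 - <<'E'
from h import *
st(); s,f=wrist('w3'); g=snap('scene'); save(g['pixels'][120:300,120:400],'s3',2.8)
E
```

```text
t 4.2 pos [0.4698 0.3921 0.1768] yaw 6.49 xax [-7.e-04 -5.e-04 -1.e+00] F [ 0.4  0.6 -1.4] M [0.05 0.08 0.01] w 0.246
```

View pics/w3.png

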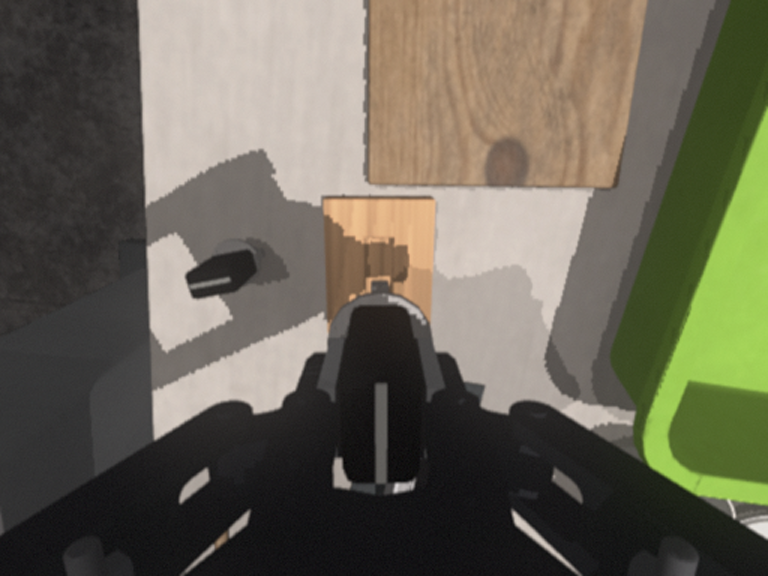

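View pics/s3.png

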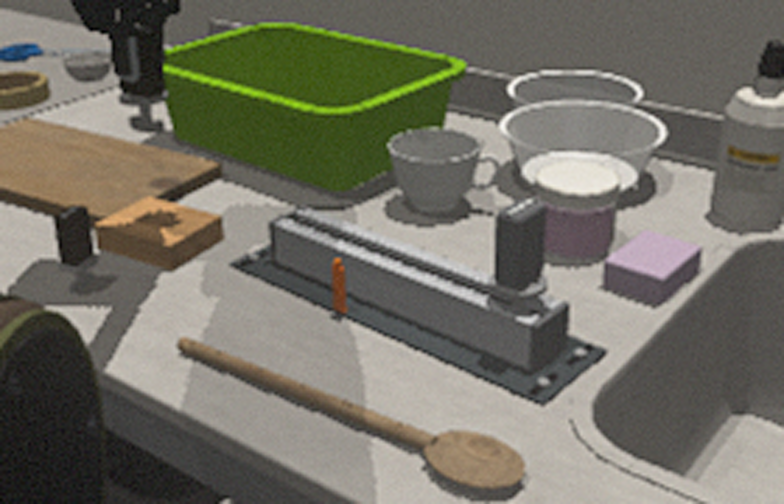

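The pin came out clean and hangs upright in the fingers at (380,400). Next I need the slot line and the pointer, so I'll rectify the earlier views onto the strut-top plane.

```bash
cat >> h.py <<'E'
def rectify(f,zp,x0,x1,y0,y1,res=0.0005):
    # rows: x from x1 down to x0 ; cols: y from y1 down to y0
    X,Y=np.meshgrid(np.arange(x1,x0,-res),np.arange(y1,y0,-res),indexing='ij')
    W=np.stack([X,Y,np.full_like(X,zp)],-1)
    c=(W-np.array(f['eye']))@np.array(f['orientation'])
    K=np.array(f['mtx']);u=K[0,0]*c[...,0]/-c[...,2]+K[0,2];v=K[1,1]*-c[...,1]/-c[...,2]+K[1,2]
    return cv2.remap(f['pixels'],u.astype(np.float32),v.astype(np.float32),cv2.INTER_LINEAR)
E
python3 - <<'E'
from h import *
A=[]
for n in('top','w1'):
    f=dict(np.load(n+'.npz'))
    r=rectify(f,.04,.44,.58,-.01,.32); A.append(r)
    g=cv2.cvtColor(r,cv2.COLOR_RGB2GRAY)
    for y in (.28,.26,.24,.22,.20,.18,.16,.14,.12):
        c=int((.32-y)/.0005); p=g[:,c-6:c+7].mean(1); d=np.diff(cv2.GaussianBlur(p[:,None],(1,7),1.5)[:,0])
        e=[(round(.58-.0005*(i+1),4),int(d[i])) for i in range(2,len(d)-2) if abs(d[i])>3 and abs(d[i])==abs(d[i-2:i+3]).max()]
        print(n,y,e)
save(np.vstack(A),'rect',1)
# in-hand pin
f=dict(np.load('w3.npz'));P=cloud(f);s=arm.read_state();R=np.array(s['eef_rot']);t=np.array(s['tool_pos'])
Q=(P-t)@R; m=(np.abs(Q[...,1])<.012)&(np.abs(Q[...,2])<.02)&(Q[...,0]<-.015)&(Q[...,0]>-.04)
print('grip top in tool',np.round(np.percentile(Q[m],[3,50,97],axis=0),4))
m=(np.abs(Q[...,1])<.03)&(Q[...,2]<.03)&(Q[...,2]>-.03)&(Q[...,0]<.045)&(Q[...,0]>.025)
print('collar',np.round(np.percentile(Q[m],[2,50,98],axis=0),4))
E
```

```text
top 0.28 [(0.5545, -7), (0.5015, -4), (0.4725, 11)]
top 0.26 [(0.5525, -8), (0.542, 17), (0.532, -5), (0.5255, -10), (0.5105, 11), (0.4985, -15), (0.491, 3), (0.4695, 11)]
top 0.24 [(0.5515, -8), (0.541, 10), (0.525, -17), (0.512, 14), (0.498, -12), (0.469, 10)]
top 0.22 [(0.5505, -7), (0.5385, 15), (0.526, -12), (0.5115, 15), (0.505, 3), (0.495, -16), (0.4875, 3), (0.4685, 11)]
top 0.2 [(0.548, -9), (0.5375, 18), (0.5235, -8), (0.511, 5), (0.5065, 10), (0.4945, -15), (0.487, 3), (0.4655, 11)]
top 0.18 [(0.5475, -9), (0.537, 11), (0.5205, -16), (0.5075, 12), (0.494, -12), (0.4725, 8), (0.4675, -5), (0.458, 10)]
top 0.16 [(0.5465, -8), (0.534, 14), (0.522, -12), (0.5075, 20), (0.491, -15), (0.4835, 3), (0.4645, 12)]
top 0.14 [(0.5455, -8), (0.5335, 18), (0.5215, -8), (0.507, 9), (0.502, 8), (0.4905, -15), (0.483, 3), (0.4615, 12)]
top 0.12 [(0.5435, -8), (0.533, 19), (0.5235, -3), (0.5165, -11), (0.5035, 12), (0.49, -14), (0.461, 9)]
w1 0.28 [(0.5575, 3), (0.5485, -14), (0.4995, -4), (0.495, -3), (0.488, 4), (0.469, 12)]
w1 0.26 [(0.547, -14), (0.54, 16), (0.53, -3), (0.5255, -19), (0
[... 472 characters left out ...]
0.18 [(0.5415, -13), (0.535, 15), (0.5245, -3), (0.5205, -15), (0.507, 16), (0.493, -12), (0.4815, 3), (0.4695, 4), (0.4665, -4), (0.463, 12)]
w1 0.16 [(0.5405, -13), (0.5335, 16), (0.519, -17), (0.506, 19), (0.5015, 4), (0.4915, -17), (0.4805, 4), (0.4615, 13)]
w1 0.14 [(0.539, -12), (0.5325, 15), (0.5215, -3), (0.5175, -19), (0.5045, 19), (0.5005, 5), (0.49, -17), (0.4785, 3), (0.46, 13)]
w1 0.12 [(0.538, -13), (0.5305, 15), (0.5205, -3), (0.5165, -18), (0.503, 17), (0.4885, -16), (0.478, 4), (0.459, 13)]
grip top in tool [[-0.0279 -0.011  -0.017 ]
 [-0.0261  0.0002 -0.0037]
 [-0.0177  0.0111  0.0152]]
collar [[ 0.0257 -0.0194 -0.0195]
 [ 0.0306 -0.0002 -0.0128]
 [ 0.0337  0.0185 -0.0022]]
```

View pics/rect.png

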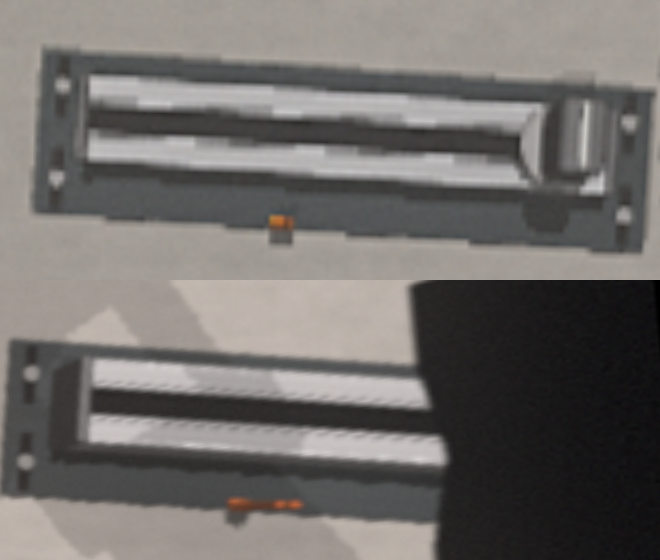

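Both views agree on the slot. Its centre line is x ≈ 0.518 + 0.065·(y − 0.24), yaw −3.7°. The pointer is at about (0.469, 0.179), so the target is (0.514, 0.1765). I'll move over it.

Call:
send_rows:
  deltas:
    - [[1,0,0.0032,0.0365,0,0,0],[1,0,0.0032,0.0365,0,0,0],[1,0,0.0032,0.0365,0,0,0],[1,0,0.0032,0.0365,0,0,0],[1,0,0.0032,0.0365,0,0,0],[1,0,0.0032,0.0365,0,0,0],[1,0,0,0,5.1,0,0],[1,0,0,0,5.1,0,0]]

```text
time_s: 5.1
tool_pos: [0.5135, 0.1754, 0.1758]
eef_rot: [[-0.003, 0.997, -0.071], [-0.001, -0.071, -0.997], [-1.0, -0.003, 0.001]]
contact_force: [-0.2, -0.8, -1.5]
width: 0.249
```

Call:
send_rows:
  deltas:
    - [[1,0.02,0,0,0,0,0],[1,0.015,0,0,0,0,0],[1,0.01,0,0,0,0,0],[1,0,0,0,0,0,0],[1,0,0,0,0,0,0]]

```text
time_s: 5.6
tool_pos: [0.5138, 0.177, 0.1319]
eef_rot: [[-0.001, 0.998, -0.064], [-0.0, -0.064, -0.998], [-1.0, -0.001, 0.0]]
contact_force: [0.0, 0.3, -1.4]
width: 0.249
```

```bash
python3 - <<'E'
from h import *
st(); s,f=wrist('w4'); 
r=rectify(f,.04,.44,.58,-.01,.32); save(r,'r4',2)
g=cv2.cvtColor(r,cv2.COLOR_RGB2GRAY)
for y in (.28,.265,.255,.245,.24,.235,.23,.22,.21):
        c=int((.32-y)/.0005); p=g[:,c-4:c+5].mean(1); d=np.diff(cv2.GaussianBlur(p[:,None],(1,7),1.5)[:,0])
        print(y,[(round(.58-.0005*(i+1),4),int(d[i])) for i in range(2,len(d)-2) if abs(d[i])>3 and abs(d[i])==abs(d[i-2:i+3]).max()])
g=snap('top'); save(g['pixels'][170:260,200:370],'t4',4.5)
g=snap('scene'); save(g['pixels'][150:260,170:340],'s4',4.5)
E
```

```text
t 5.6 pos [0.5138 0.177  0.1319] yaw -3.69 xax [-1.e-03 -3.e-04 -1.e+00] F [ 0.   0.3 -1.4] M [ 0.01 -0.05  0.02] w 0.249
0.28 [(0.5525, -21), (0.499, -5), (0.4785, 22)]
0.265 [(0.5515, -21), (0.5405, 32), (0.53, -11), (0.5265, -37), (0.5235, 3), (0.5125, 36), (0.509, 9), (0.4985, -36), (0.4945, 7), (0.4775, 21)]
0.255 [(0.551, -21), (0.5395, 31), (0.5295, -10), (0.526, -35), (0.5115, 35), (0.508, 11), (0.4975, -35), (0.494, 7), (0.477, 22)]
0.245 [(0.55, -20), (0.539, 32), (0.5285, -8), (0.525, -36), (0.511, 35), (0.5075, 10), (0.497, -36), (0.494, 7), (0.4765, 22)]
0.24 [(0.55, -21), (0.539, 31), (0.5285, -8), (0.525, -34), (0.511, 34), (0.507, 9), (0.4965, -34), (0.4925, 6), (0.476, 21)]
0.235 [(0.5495, -20), (0.5385, 30), (0.528, -10), (0.5245, -36), (0.5105, 35), (0.507, 11), (0.4965, -35), (0.4925, 7), (0.4755, 22), (0.4715, -16), (0.4535, 7), (0.445, 8)]
0.23 [(0.549, -20), (0.538, 31), (0.5275, -10), (0.524, -35), (0.51, 34), (0.5065, 10), (0.496, -36), (0.4925, 7), (0.4755, 21), (0.473, -11)]
0.22 [(0.549, -19), (0.5375, 30), (0.527, -11), (0.5235, -35), (0.5095, 36), (0.506, 6), (0.4955, -36), (0.4925, 7), (0.475, 21), (0.4715, -17), (0.4655, 5), (0.463, -5)]
0.21 [(0.548, -21), (0.537, 29), (0.5265, -10), (0.523, -33), (0.509, 34), (0.505, 6), (0.495, -35), (0.4905, 3), (0.474, 10)]
```

View pics/w4.png

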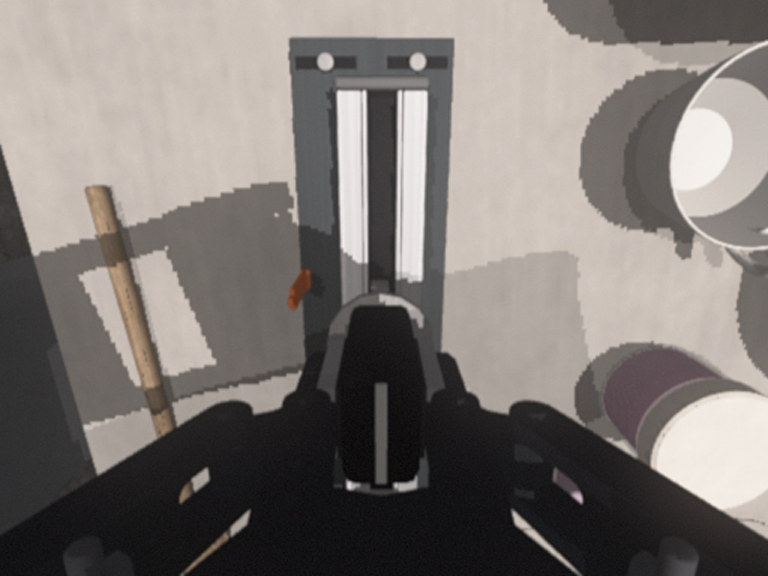

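View pics/s4.png

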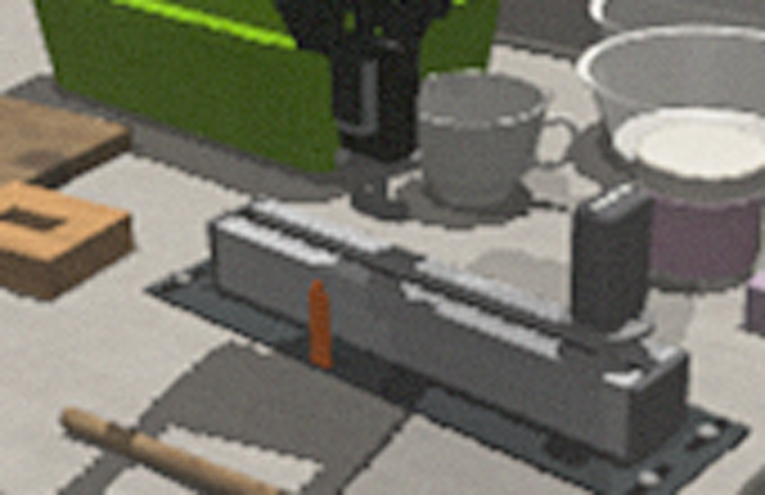

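In the wrist view, the pin (381,400) and the slot centre (381,200) line up to within about 0.5 mm. The scene view shows the head hanging above the strut. Lowering gently.

Call:
send_rows:
  deltas:
    - [[1,0.008,0,0,0,0,0],[1,0.008,0,0,0,0,0],[1,0.004,0,0,0,0,0],[1,0.002,0,0,0,0,0],[1,0.002,0,0,0,0,0],[1,0.001,0,0,0,0,0],[1,0,0,0,0,0,0]]

```text
time_s: 6.45
tool_pos: [0.514, 0.1769, 0.1073]
eef_rot: [[0.0, 0.998, -0.065], [0.0, -0.065, -0.998], [-1.0, 0.0, -0.0]]
contact_force: [0.0, 0.0, -1.4]
width: 0.244
```

Call:
send_rows:
  deltas:
    - [[1,0.001,0,0,0,0,0],[1,0.001,0,0,0,0,0],[1,0.001,0,0,0,0,0],[1,0,0,0,0,0,0]]

```text
time_s: 6.85
tool_pos: [0.5139, 0.1769, 0.1042]
eef_rot: [[-0.0, 0.998, -0.065], [-0.0, -0.065, -0.998], [-1.0, -0.0, 0.0]]
contact_force: [-0.7, 0.0, -1.8]
width: 0.25
```

```bash
python3 - <<'E'
from h import *
st()
E
```

```text
t 6.85 pos [0.5139 0.1769 0.1042] yaw -3.7 xax [-3.e-04 -1.e-04 -1.e+00] F [-0.7  0.  -1.8] M [ 0.01  0.01 -0.  ] w 0.25
```

Call:
send_rows:
  deltas:
    - [[1,0.001,0,0,0,0,0],[1,0.001,0,0,0,0,0],[1,0,0,0,0,0,0]]

```text
time_s: 7.15
tool_pos: [0.5139, 0.1769, 0.1021]
eef_rot: [[-0.0, 0.998, -0.065], [-0.0, -0.065, -0.998], [-1.0, -0.0, 0.0]]
contact_force: [-0.3, 0.1, -1.3]
width: 0.25
```

Call:
send_rows:
  deltas:
    - [[1,0.001,0,0,0,0,0],[1,0.001,0,0,0,0,0],[1,0,0,0,0,0,0]]

```text
time_s: 7.45
tool_pos: [0.5138, 0.1769, 0.1001]
eef_rot: [[-0.0, 0.998, -0.065], [-0.0, -0.065, -0.998], [-1.0, -0.0, 0.0]]
contact_force: [-0.6, 0.2, -2.3]
width: 0.25
```

```bash
python3 - <<'E'
from h import *
st();g=snap('scene'); save(g['pixels'][150:260,170:340],'s5',4.5)
E
```

```text
t 7.45 pos [0.5138 0.1769 0.1001] yaw -3.71 xax [-4.e-04 -1.e-04 -1.e+00] F [-0.6  0.2 -2.3] M [-0.02  0.02  0.03] w 0.25
```

View pics/s5.png

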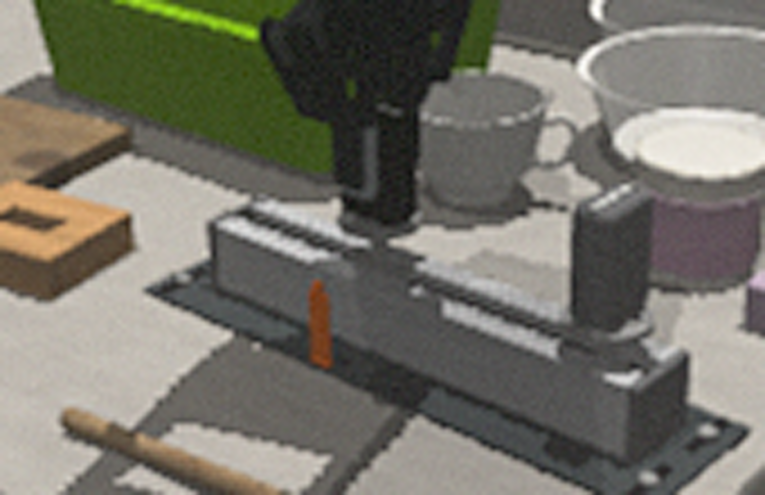

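No contact force yet, and the head already reads as 4–5 mm below the strut top, so it has entered the slot. Continuing down.

Call:
send_rows:
  deltas:
    - [[1,0.001,0,0,0,0,0],[1,0.001,0,0,0,0,0],[1,0.001,0,0,0,0,0],[1,0,0,0,0,0,0]]

```text
time_s: 7.9
tool_pos: [0.5138, 0.1769, 0.097]
eef_rot: [[-0.0, 0.998, -0.065], [-0.0, -0.065, -0.998], [-1.0, -0.0, 0.0]]
contact_force: [0.2, -0.6, -1.6]
width: 0.248
```

Call:
send_rows:
  deltas:
    - [[1,0.001,0,0,0,0,0],[1,0.001,0,0,0,0,0],[1,0.001,0,0,0,0,0],[1,0,0,0,0,0,0]]

```text
time_s: 8.3
tool_pos: [0.514, 0.1769, 0.0943]
eef_rot: [[-0.0, 0.998, -0.065], [-0.0, -0.065, -0.998], [-1.0, -0.0, 0.0]]
contact_force: [0.1, -0.9, -1.4]
width: 0.251
```

Call:
send_rows:
  deltas:
    - [[1,0.001,0,0,0,0,0],[1,0.001,0,0,0,0,0],[1,0.001,0,0,0,0,0],[1,0,0,0,0,0,0]]

```text
time_s: 8.7
tool_pos: [0.5141, 0.177, 0.0915]
eef_rot: [[0.0, 0.998, -0.065], [0.0, -0.065, -0.998], [-1.0, 0.0, -0.0]]
contact_force: [-0.6, -0.3, 2.1]
width: 0.246
```

The spring is felt (+3.6 N). I'll press on to about 10 mm of travel.

Call:
send_rows:
  deltas:
    - [[1,0.001,0,0,0,0,0],[1,0.001,0,0,0,0,0],[1,0.001,0,0,0,0,0],[1,0,0,0,0,0,0]]

```text
time_s: 9.1
tool_pos: [0.5141, 0.177, 0.0885]
eef_rot: [[0.0, 0.998, -0.065], [0.0, -0.065, -0.998], [-1.0, 0.0, -0.0]]
contact_force: [-1.5, 0.1, 4.4]
width: 0.252
```

Call:
send_rows:
  deltas:
    - [[1,0.001,0,0,0,0,0],[1,0.001,0,0,0,0,0],[1,0,0,0,0,0,0],[1,0,0,0,0,0,0]]

```text
time_s: 9.5
tool_pos: [0.5141, 0.177, 0.0866]
eef_rot: [[0.0, 0.998, -0.065], [0.0, -0.065, -0.998], [-1.0, 0.0, -0.0]]
contact_force: [-2.2, 0.4, 4.3]
width: 0.249
```

```bash
python3 - <<'E'
from h import *
s,f=wrist('w6'); st()
P=cloud(f);R=np.array(s['eef_rot']);t=np.array(s['tool_pos']);Q=(P-t)@R
m=(np.abs(Q[...,1])<.009)&(np.abs(Q[...,2])<.02)&(Q[...,0]<-.015)&(Q[...,0]>-.04)
print(np.round(np.percentile(Q[m],[3,50,97],axis=0),4))
E
```

```text
t 9.55 pos [0.5141 0.177  0.0866] yaw -3.71 xax [ 3.e-04  1.e-04 -1.e+00] F [-1.1 -0.3  4.7] M [-0.06  0.43  0.02] w 0.244
[[-0.0267 -0.0084 -0.0167]
 [-0.0252 -0.     -0.0036]
 [-0.0173  0.0085  0.0158]]
```

View pics/w6.png

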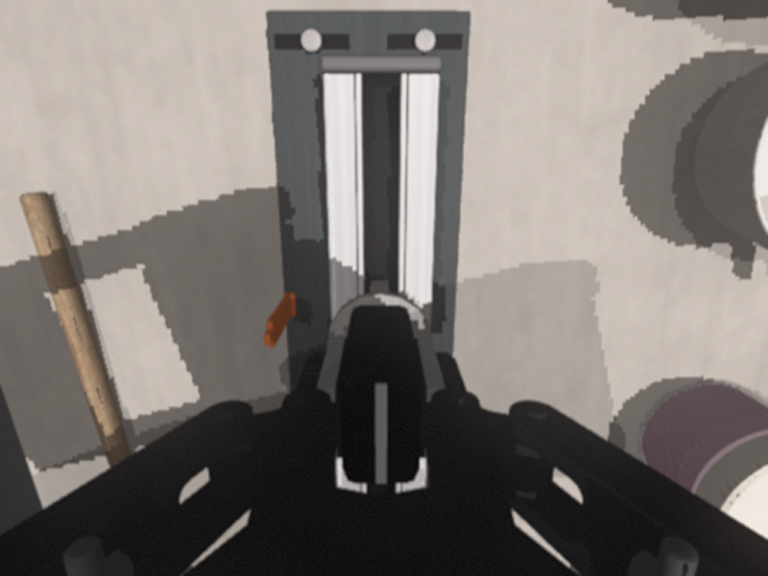

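The spring is pressed about 7.6 mm: force says 6 N, and travel since contact says 7.7 mm. A slight side force of −1.5 N suggests easing 0.4 mm toward −x. I need about 3 mm more.

Call:
send_rows:
  deltas:
    - [[1,0.001,-0.0004,0,0,0,0],[1,0.001,0,0,0,0,0],[1,0.001,0,0,0,0,0],[1,0,0,0,0,0,0],[1,0,0,0,0,0,0],[1,0,0,0,0,0,0]]

```text
time_s: 10.15
tool_pos: [0.5141, 0.177, 0.0841]
eef_rot: [[0.001, 0.998, -0.065], [0.0, -0.065, -0.998], [-1.0, 0.001, -0.0]]
contact_force: [-2.5, -1.0, 7.1]
width: 0.253
```

```bash
python3 - <<'E'
from h import *
st(); g=snap('scene'); st(); save(g['pixels'][150:260,170:340],'s7',4.5)
E
```

```text
t 10.15 pos [0.5141 0.177  0.0841] yaw -3.7 xax [ 1.e-03  1.e-04 -1.e+00] F [-2.5 -1.   7.1] M [-0.19  0.52  0.01] w 0.253
t 10.2 pos [0.5141 0.177  0.0841] yaw -3.7 xax [ 9.e-04  0.e+00 -1.e+00] F [-2.2  0.   6.1] M [-0.23  0.53 -0.  ] w 0.253
```

View pics/s7.png

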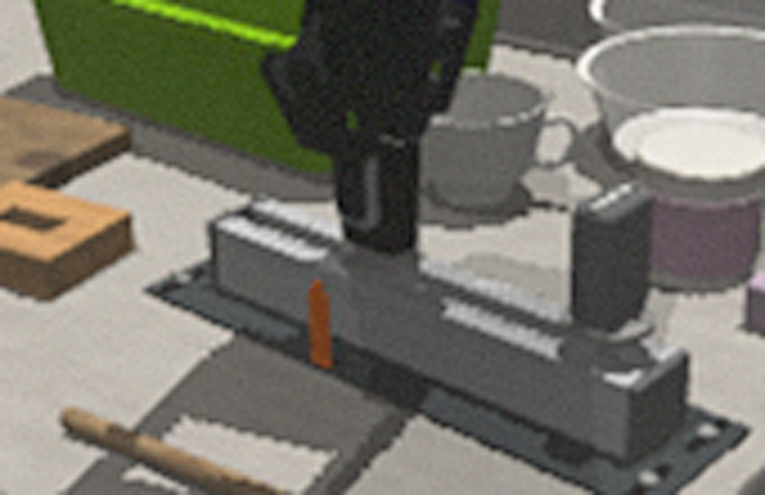

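Call:
send_rows:
  deltas:
    - [[1,0.001,-0.0005,0,0,0,0],[1,0,0,0,0,0,0],[1,0,0,0,0,0,0]]

```text
time_s: 10.5
tool_pos: [0.514, 0.177, 0.0834]
eef_rot: [[0.002, 0.998, -0.065], [0.0, -0.065, -0.998], [-1.0, 0.002, -0.0]]
contact_force: [-1.6, -1.0, 7.9]
width: 0.246
```

```bash
python3 - <<'E'
from h import *
st(); st(); s,f=wrist('w8'); st();P=cloud(f);R=np.array(s['eef_rot']);t=np.array(s['tool_pos']);Q=(P-t)@R
m=(np.abs(Q[...,1])<.009)&(np.abs(Q[...,2])<.02)&(Q[...,0]<-.015)&(Q[...,0]>-.04)
print(np.round(np.percentile(Q[m],[3,50,97],axis=0),4))
r=rectify(f,.04,.44,.58,-.01,.32)
g=cv2.cvtColor(r,cv2.COLOR_RGB2GRAY)
for y in (.265,.25,.235,.225):
        c=int((.32-y)/.0005); p=g[:,c-4:c+5].mean(1); d=np.diff(cv2.GaussianBlur(p[:,None],(1,7),1.5)[:,0])
        e=[round(.58-.0005*(i+1),4) for i in range(2,len(d)-2) if abs(d[i])>24 and abs(d[i])==abs(d[i-2:i+3]).max()]
        print(y,e,[round(float((np.array([a,y])-t[:2])@R[:2,1]),4) for a in e])
E
```

```text
t 10.5 pos [0.514  0.177  0.0834] yaw -3.7 xax [ 0.0019  0.     -1.    ] F [-1.6 -1.   7.9] M [-0.21  0.42 -0.02] w 0.246
t 10.5 pos [0.514  0.177  0.0834] yaw -3.7 xax [ 0.0019  0.     -1.    ] F [-1.6 -1.   7.9] M [-0.21  0.42 -0.02] w 0.246
t 10.55 pos [0.514  0.177  0.0835] yaw -3.7 xax [ 0.002  0.    -1.   ] F [-2.4 -0.9  7.5] M [-0.2   0.41  0.01] w 0.251
[[-0.0266 -0.0084 -0.0167]
 [-0.0253 -0.     -0.0035]
 [-0.0175  0.0084  0.0157]]
0.265 [0.5405, 0.5265, 0.5125, 0.4985] [0.0208, 0.0068, -0.0072, -0.0211]
0.25 [0.5395, 0.5255, 0.5115, 0.4975] [0.0208, 0.0068, -0.0072, -0.0212]
0.235 [0.5385, 0.5245, 0.5105, 0.4965] [0.0207, 0.0068, -0.0072, -0.0212]
0.225 [0.538, 0.524, 0.51, 0.496] [0.0209, 0.0069, -0.0071, -0.021]
```

The slot is centred on the tool to within 0.2 mm, and the spring force is about 9 N, i.e. 11 mm pressed. I'll press a touch more and start the turn, watching forces.

Call:
send_rows:
  deltas:
    - [[1,0.0007,0,0,0,0,0],[1,0,0,0,0,0,0],[1,0,0,0,-4,0,0],[1,0,0,0,-5,0,0],[1,0,0,0,-5,0,0],[1,0,0,0,-5,0,0],[1,0,0,0,-5,0,0],[1,0,0,0,0,0,0]]

```text
time_s: 11.35
tool_pos: [0.515, 0.1774, 0.0834]
eef_rot: [[0.005, 0.937, 0.348], [0.001, 0.348, -0.937], [-1.0, 0.005, 0.001]]
contact_force: [0.2, -0.5, 7.7]
width: 0.254
```

Call:
send_rows:
  deltas:
    - [[1,0,0,0,-5,0,0],[1,0,0,0,-5,0,0],[1,0,0,0,-5,0,0],[1,0,0,0,0,0,0]]

```text
time_s: 11.75
tool_pos: [0.515, 0.1774, 0.0834]
eef_rot: [[0.005, 0.815, 0.579], [0.001, 0.579, -0.815], [-1.0, 0.005, 0.002]]
contact_force: [-0.6, -0.6, 7.4]
width: 0.249
```

```bash
python3 - <<'E'
from h import *
st(); s,f=wrist('w9'); st()
E
```

```text
t 11.75 pos [0.515  0.1774 0.0834] yaw 35.38 xax [ 0.0047  0.0011 -1.    ] F [-0.6 -0.6  7.4] M [0.04 0.01 0.04] w 0.249
t 11.8 pos [0.515  0.1774 0.0834] yaw 35.31 xax [ 0.0047  0.0012 -1.    ] F [-0.4  0.   6.8] M [0.09 0.01 0.08] w 0.252
```

View pics/w9.png

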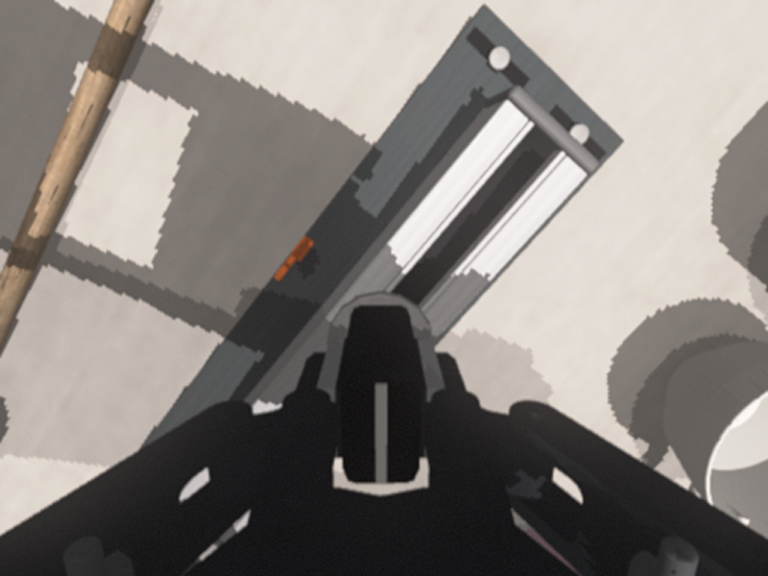

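The turn is running freely: yaw is 35° and side forces are below 1 N. The TCP has crept about 1 mm in +x, so I'll correct that and carry on.

Call:
send_rows:
  deltas:
    - [[1,0,-0.0008,-0.0006,0,0,0],[1,0,0,0,-5,0,0],[1,0,0,0,-5,0,0],[1,0,0,0,-5,0,0],[1,0,0,0,0,0,0]]

```text
time_s: 12.3
tool_pos: [0.5143, 0.1776, 0.0836]
eef_rot: [[0.005, 0.638, 0.77], [0.001, 0.77, -0.638], [-1.0, 0.004, 0.003]]
contact_force: [-0.1, 0.4, 8.3]
width: 0.25
```

Call:
send_rows:
  deltas:
    - [[1,0,0,0,-5,0,0],[1,0,0,0,-5,0,0],[1,0,0,0,-5,0,0],[1,0,0,0,0,0,0]]

```text
time_s: 12.7
tool_pos: [0.5141, 0.1776, 0.0836]
eef_rot: [[0.005, 0.417, 0.909], [0.001, 0.909, -0.417], [-1.0, 0.003, 0.004]]
contact_force: [-0.9, -0.1, 7.8]
width: 0.249
```

```bash
python3 - <<'E'
from h import *
st()
E
```

```text
t 12.7 pos [0.5141 0.1776 0.0836] yaw 65.37 xax [ 0.005   0.0015 -1.    ] F [-0.9 -0.1  7.8] M [0.14 0.02 0.02] w 0.249
```

Call:
send_rows:
  deltas:
    - [[1,0,0,0,-5,0,0],[1,0,0,0,-5,0,0],[1,0,0,0,0,0,0]]

```text
time_s: 13.0
tool_pos: [0.5139, 0.1776, 0.0834]
eef_rot: [[0.004, 0.252, 0.968], [0.001, 0.968, -0.252], [-1.0, 0.002, 0.004]]
contact_force: [0.3, 0.1, 8.2]
width: 0.25
```

Call:
send_rows:
  deltas:
    - [[1,0,0,0,-4,0,0],[1,0,0,0,-4,0,0],[1,0,0,0,-3,0,0],[1,0,0,0,0,0,0],[1,0,0,0,0,0,0]]

```text
time_s: 13.5
tool_pos: [0.514, 0.1776, 0.0834]
eef_rot: [[0.005, 0.065, 0.998], [0.002, 0.998, -0.065], [-1.0, 0.002, 0.005]]
contact_force: [0.6, 1.2, 7.9]
width: 0.253
```

```bash
python3 - <<'E'
from h import *
st(); s,f=wrist('w10'); st(); g=snap('scene'); save(g['pixels'][150:260,170:340],'s10',4.5)
E
```

```text
t 13.5 pos [0.514  0.1776 0.0834] yaw 86.29 xax [ 0.0047  0.0016 -1.    ] F [0.6 1.2 7.9] M [ 0.18  0.1  -0.04] w 0.253
t 13.55 pos [0.514  0.1776 0.0834] yaw 86.29 xax [ 0.0047  0.0015 -1.    ] F [-0.7  1.1  7.5] M [ 0.16  0.09 -0.  ] w 0.251
```

View pics/w10.png

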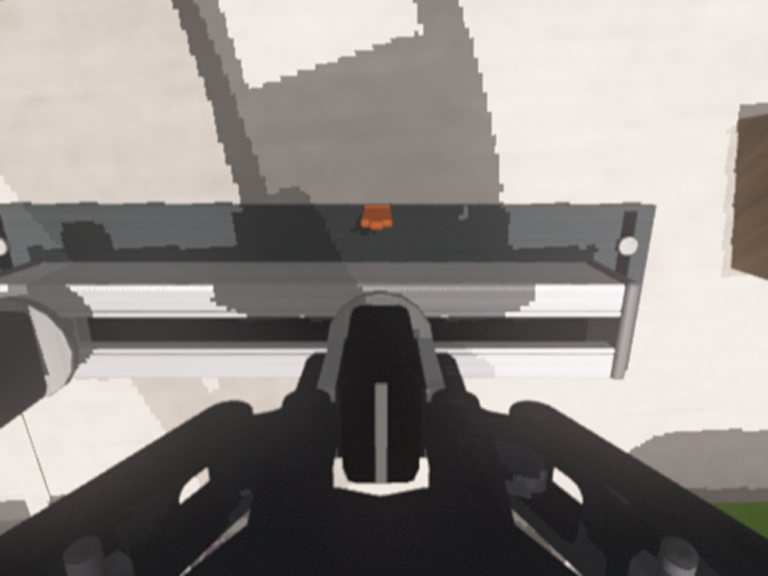

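View pics/s10.png

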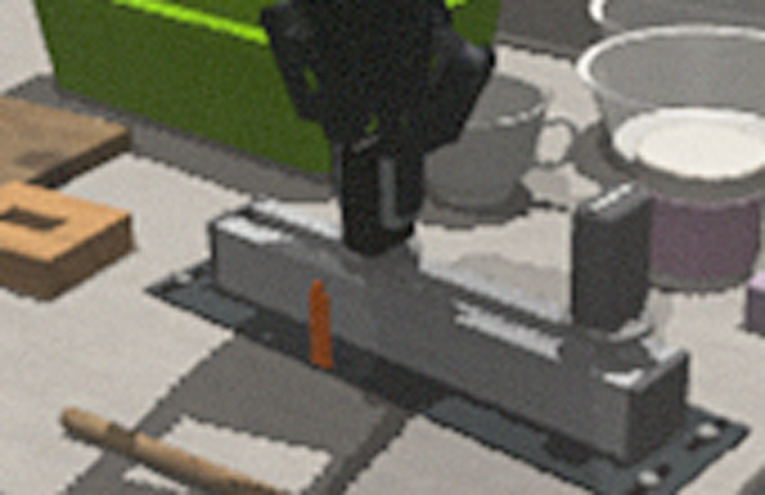

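The wrist view shows the pin turned with the tool (white line at (380,430) across the slot) and the pointer abreast at (376,215). Letting it rise.

Call:
send_rows:
  deltas:
    - [[1,-0.001,0,0,0,0,0],[1,-0.001,0,0,0,0,0],[1,-0.001,0,0,0,0,0],[1,0,0,0,0,0,0]]

```text
time_s: 14.0
tool_pos: [0.5139, 0.1776, 0.0862]
eef_rot: [[0.005, 0.065, 0.998], [0.002, 0.998, -0.065], [-1.0, 0.002, 0.005]]
contact_force: [0.6, 0.9, 5.7]
width: 0.249
```

Call:
send_rows:
  deltas:
    - [[1,-0.001,0,0,0,0,0],[1,-0.001,0,0,0,0,0],[1,0,0,0,0,0,0],[1,0,0,0,0,0,0]]

```text
time_s: 14.4
tool_pos: [0.5133, 0.1773, 0.0874]
eef_rot: [[0.003, 0.065, 0.998], [0.001, 0.998, -0.065], [-1.0, 0.001, 0.003]]
contact_force: [2.7, 1.6, 4.6]
width: 0.249
```

```bash
python3 - <<'E'
from h import *
st()
E
```

```text
t 14.4 pos [0.5133 0.1773 0.0874] yaw 86.29 xax [ 3.1e-03  8.0e-04 -1.0e+00] F [2.7 1.6 4.6] M [ 0.29 -0.64  0.01] w 0.249
```

The side force is now +2.7 N as the tool eased to −x, so I'll shift +0.8 mm in x and continue up.

Call:
send_rows:
  deltas:
    - [[1,0,0,0.0008,0,0,0],[1,-0.001,0,0,0,0,0],[1,0,0,0,0,0,0],[1,0,0,0,0,0,0]]

```text
time_s: 14.8
tool_pos: [0.513, 0.1771, 0.0877]
eef_rot: [[0.0, 0.065, 0.998], [0.0, 0.998, -0.065], [-1.0, 0.0, 0.0]]
contact_force: [2.8, 2.2, 3.8]
width: 0.247
```

Call:
send_rows:
  deltas:
    - [[1,-0.001,0,0,0,0,0],[1,0,0,0,0,0,0],[1,0,0,0,0,0,0]]

```text
time_s: 15.1
tool_pos: [0.513, 0.177, 0.0885]
eef_rot: [[0.0, 0.065, 0.998], [0.0, 0.998, -0.065], [-1.0, 0.0, 0.0]]
contact_force: [4.3, 2.1, 2.9]
width: 0.252
```

```bash
python3 - <<'E'
from h import *
st()
E
```

```text
t 15.1 pos [0.513  0.177  0.0885] yaw 86.29 xax [ 3.e-04  1.e-04 -1.e+00] F [4.3 2.1 2.9] M [ 0.51 -0.8  -0.01] w 0.252
```

Call:
send_rows:
  deltas:
    - [[1,0,0.0003,0.001,0,0,0],[1,0,0,0,0,0,0],[1,0,0,0,0,0,0]]

```text
time_s: 15.4
tool_pos: [0.5133, 0.1771, 0.0883]
eef_rot: [[-0.002, 0.065, 0.998], [-0.0, 0.998, -0.065], [-1.0, -0.001, -0.002]]
contact_force: [0.4, 1.0, 3.9]
width: 0.248
```

```bash
python3 - <<'E'
from h import *
st();s,f=wrist('w11'); st()
r=rectify(f,.04,.44,.58,-.01,.32); g=cv2.cvtColor(r,cv2.COLOR_RGB2GRAY); R=np.array(s['eef_rot']);t=np.array(s['tool_pos'])
for y in (.265,.25,.235,.225,.12):
        c=int((.32-y)/.0005); p=g[:,c-4:c+5].mean(1); d=np.diff(cv2.GaussianBlur(p[:,None],(1,7),1.5)[:,0])
        e=[round(.58-.0005*(i+1),4) for i in range(2,len(d)-2) if abs(d[i])>12 and abs(d[i])==abs(d[i-2:i+3]).max()]
        print(y,e,[round(float((np.array([a,y])-t[:2])@R[:2,2]),4) for a in e])
E
```

```text
t 15.4 pos [0.5133 0.1771 0.0883] yaw 86.3 xax [-1.8e-03 -5.0e-04 -1.0e+00] F [0.4 1.  3.9] M [ 0.36 -0.13  0.01] w 0.248
t 15.45 pos [0.5133 0.1771 0.0883] yaw 86.3 xax [-1.7e-03 -4.0e-04 -1.0e+00] F [-0.4  1.   3.6] M [ 0.38 -0.1   0.02] w 0.252
0.265 [0.567, 0.527, 0.513, 0.499, 0.4665] [0.048, 0.008, -0.0059, -0.0199, -0.0523]
0.25 [0.5555, 0.526, 0.512, 0.498, 0.465] [0.0374, 0.008, -0.006, -0.0199, -0.0529]
0.235 [0.5525, 0.525, 0.511, 0.504, 0.4645] [0.0354, 0.008, -0.006, -0.013, -0.0524]
0.225 [0.557, 0.5245, 0.521, 0.51, 0.5075, 0.4635] [0.0406, 0.0081, 0.0046, -0.0063, -0.0088, -0.0528]
0.12 [0.5505, 0.5175, 0.5035, 0.5005, 0.4565] [0.0408, 0.0079, -0.0061, -0.0091, -0.053]
```

Side force gone. Continuing up until the lips take the spring load.

Call:
send_rows:
  deltas:
    - [[1,-0.001,0,0,0,0,0],[1,0,0,0,0,0,0],[1,0,0,0,0,0,0]]

```text
time_s: 15.75
tool_pos: [0.5133, 0.1771, 0.0892]
eef_rot: [[-0.002, 0.065, 0.998], [-0.0, 0.998, -0.065], [-1.0, -0.0, -0.002]]
contact_force: [-1.2, 1.4, 3.0]
width: 0.249
```

Call:
send_rows:
  deltas:
    - [[1,-0.001,0,0,0,0,0],[1,0,0,0,0,0,0],[1,0,0,0,0,0,0]]

```text
time_s: 16.05
tool_pos: [0.5133, 0.1771, 0.0902]
eef_rot: [[-0.002, 0.065, 0.998], [-0.0, 0.998, -0.065], [-1.0, -0.0, -0.001]]
contact_force: [-1.6, 1.5, 3.0]
width: 0.249
```

```bash
python3 - <<'E'
from h import *
st()
E
```

```text
t 16.05 pos [0.5133 0.1771 0.0902] yaw 86.3 xax [-1.5e-03 -3.0e-04 -1.0e+00] F [-1.6  1.5  3. ] M [ 0.3   0.32 -0.  ] w 0.249
```

Call:
send_rows:
  deltas:
    - [[1,-0.0008,0,0,0,0,0],[1,0,0,0,0,0,0],[1,0,0,0,0,0,0]]

```text
time_s: 16.35
tool_pos: [0.5133, 0.1771, 0.0907]
eef_rot: [[-0.001, 0.065, 0.998], [-0.0, 0.998, -0.065], [-1.0, -0.0, -0.001]]
contact_force: [-1.7, 1.2, -0.9]
width: 0.251
```

```bash
python3 - <<'E'
from h import *
st();s,f=wrist('w12'); st()
E
```

```text
t 16.35 pos [0.5133 0.1771 0.0907] yaw 86.3 xax [-1.4e-03 -3.0e-04 -1.0e+00] F [-1.7  1.2 -0.9] M [ 0.3   0.23 -0.01] w 0.251
t 16.4 pos [0.5133 0.1771 0.0908] yaw 86.29 xax [-1.4e-03 -3.0e-04 -1.0e+00] F [-0.8  2.2 -1.3] M [0.31 0.22 0.02] w 0.25
```

View pics/w12.png

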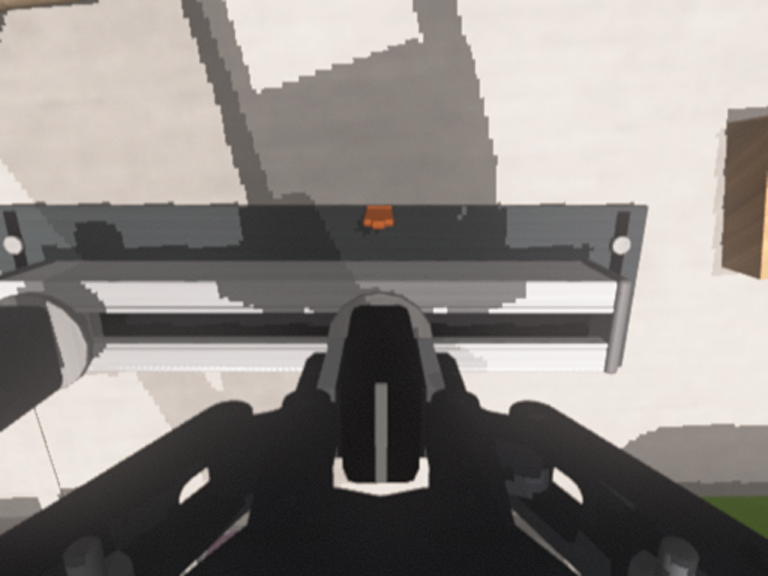

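The vertical force fell from +4.4 N to about zero over 0.6 mm of travel, so the lips now hold the head against the spring. Releasing and backing straight up.

Call:
send_rows:
  deltas:
    - [[0.4,0,0,0,0,0,0],[0.2,0,0,0,0,0,0],[0,0,0,0,0,0,0],[-0.3,0,0,0,0,0,0],[-0.3,0,0,0,0,0,0],[-0.3,0,0,0,0,0,0]]

```text
time_s: 17.0
tool_pos: [0.514, 0.1772, 0.0915]
eef_rot: [[0.0, 0.065, 0.998], [-0.0, 0.998, -0.065], [-1.0, -0.0, 0.0]]
contact_force: [-0.3, -0.1, 0.1]
width: 0.65
```

```bash
python3 - <<'E'
from h import *
st();s,f=wrist('w13')
E
```

```text
t 17.0 pos [0.514  0.1772 0.0915] yaw 86.29 xax [ 2.e-04 -0.e+00 -1.e+00] F [-0.3 -0.1  0.1] M [ 0.01  0.05 -0.02] w 0.65
```

View pics/w13.png

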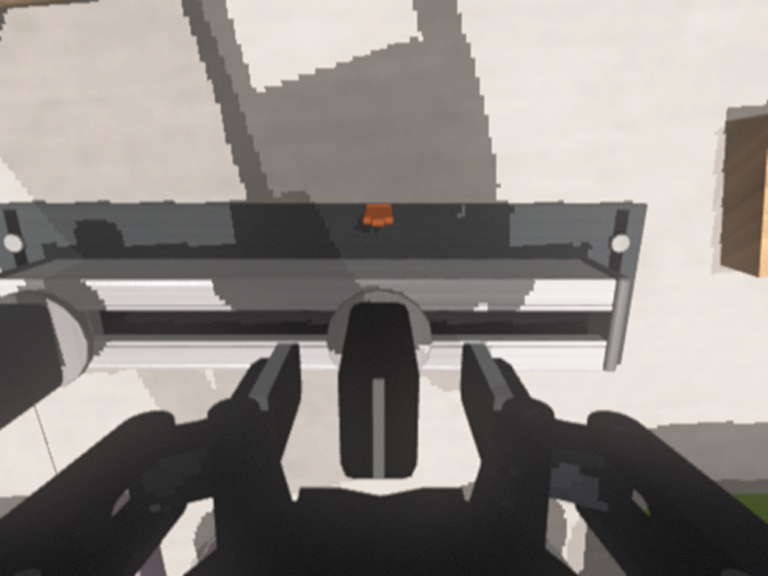

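The fingers are clear on both sides and the pin stands upright at (379,400). Going straight up and checking.

Call:
send_rows:
  deltas:
    - [[-0.3,-0.01,0,0,0,0,0],[-0.3,-0.02,0,0,0,0,0],[-0.3,-0.03,0,0,0,0,0],[-0.3,-0.04,0,0,0,0,0],[-0.3,-0.04,0,0,0,0,0],[-0.3,-0.02,0,0,0,0,0],[-0.3,0,0,0,0,0,0],[-0.3,0,0,0,0,0,0]]

```text
time_s: 17.85
tool_pos: [0.5139, 0.1772, 0.2518]
eef_rot: [[0.001, 0.065, 0.998], [0.0, 0.998, -0.065], [-1.0, 0.0, 0.001]]
contact_force: [-1.0, -0.4, -0.3]
width: 0.655
```

```bash
python3 - <<'E'
from h import *
st();s,f=wrist('w14'); P=cloud(f)
m=(np.abs(P[...,0]-.514)<.03)&(np.abs(P[...,1]-.177)<.03)&(P[...,2]>.10)&(P[...,2]<.14)
r=cv2.minAreaRect(P[m][:,:2].astype(np.float32)); print('top',np.round(r[0],4),np.round(r[1],4),r[2],'z',np.round(np.percentile(P[m][:,2],[5,50,95]),4))
m=(np.abs(P[...,0]-.505)<.04)&(np.abs(P[...,1]-.05)<.03)&(P[...,2]>.10)&(P[...,2]<.14);print('grey z',m.sum(),np.round(np.percentile(P[m][:,2],[5,50,95]),4) if m.any() else '')
g=snap('scene'); save(g['pixels'][130:260,150:350],'s14',4)
g=snap('top'); T=cloud(g)
for x,y in((.514,.177),(.508,.055)):
    m=(np.abs(T[...,0]-x)<.03)&(np.abs(T[...,1]-y)<.03)&(T[...,2]>.10)&(T[...,2]<.14); print('topcam',np.round(T[m].mean(0),4), np.round(cv2.minAreaRect(T[m][:,:2].astype(np.float32))[2],1),np.round(np.median(T[m][:,2]),4))
E
```

```text
t 17.85 pos [0.5139 0.1772 0.2518] yaw 86.3 xax [ 9.e-04  2.e-04 -1.e+00] F [-1.  -0.4 -0.3] M [0.04 0.03 0.02] w 0.655
top [0.5121 0.1757] [0.0217 0.035 ] 86.16748809814453 z [0.1097 0.1158 0.1172]
grey z 1111 [0.1028 0.1153 0.1171]
topcam [nan nan nan] 0.0 nan
topcam [nan nan nan] 0.0 nan<stdin>:9: RuntimeWarning: Mean of empty slice.
  ret = um.true_divide(
  return _methods._mean(a, axis=axis, dtype=dtype,
  ret = ret.dtype.type(ret / rcount)
```

View pics/s14.png

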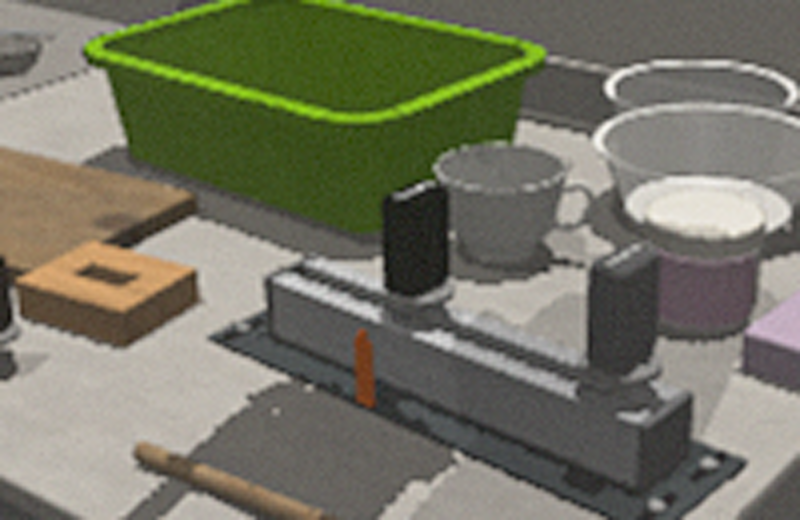

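View pics/w14.png

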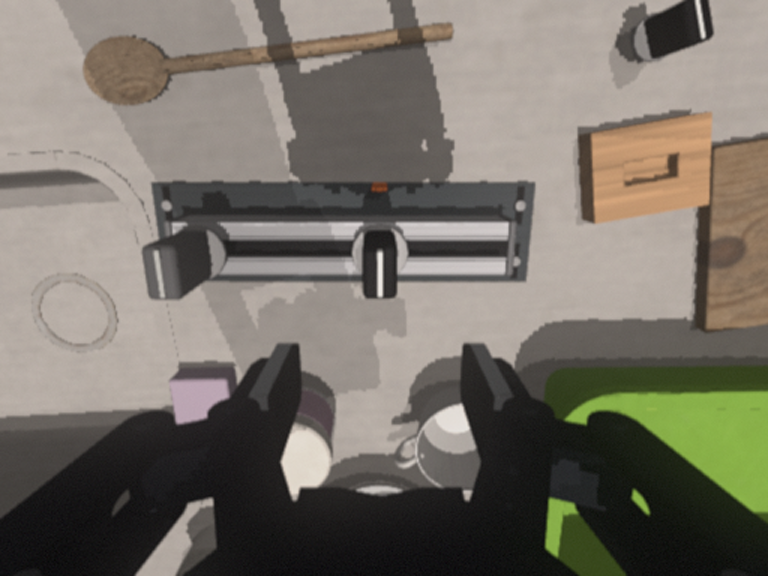

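The black pin's top is at 0.116 m, against 0.115 m for the locked grey pin and 0.115 m expected. It stands crosswise at 86.2° (rail 86.3°), abreast of the pointer and upright. The bystanders look undisturbed and the gripper is clear.

```bash
python3 -c "
from plant import arm
print(arm.job_done())"
```

```text
the job is handed in; nothing more can be done
None
```

The stop pin is locked in the rail abreast of the orange pointer, released, and the job is handed in at about 18 s of the 69 s allowed. `job_done` gives no verdict, so the result rests on my own checks.

**What I did:** I lifted the pin out of its block and lowered its head lengthwise into the slot. I pressed the spring about 11 mm (roughly 9 N), turned the pin 90° and let it rise. The upward force then dropped to zero as the lips took the load, and I opened the gripper and backed straight up.

**Last checks:**

| Check | Black pin | Reference |
|---|---|---|
| Grip top height | 0.116 m | 0.115 m (locked grey pin) |
| Angle of the head | 86.2° | 86.3° (square across the slot) |

- **Position:** the pin stands upright within about 3 mm of the pointer along the slot.
- **Forces:** the measured force between tool and pin stayed at or below about 10 N throughout. Side forces of 2–4 N while it rose were eased off by small shifts.
- **Bystanders:** the pink pot, soap and cup looked unmoved in the last pictures. I judged this by eye and did not measure it.

**Failed or disagreed:**
- The top-camera cross-check of the final pose gave no points there, so it confirmed nothing.
- The wrist camera put the grip centre about 1.5–2 mm from the tool's reading, which is within the 2 mm calibration.

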